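# Slide the longer ruler off the drawer box's edge and lay it on the pad

### The job

Two flat wooden rulers lie on the black drawer box. Slide the longer one along the top until about 5 cm of it hangs out over the box's right-hand edge, pinch that overhanging end by its two long sides, and lay the ruler flat across the middle of the writing pad, straight across its width. Leave the shorter ruler where it is.

Things in the scene. Friction and masses are not known exactly. Their poses are not given: they have to be found in the camera images.
- long_ruler_center (a point): longer flat wooden ruler, 34 x 180 x 4 mm, 30 g, loose, lying flat on the drawer box, its length roughly from the box's left to right side. The point: its centre, half-way up. y axis along its length to its left end, x across, z up. It follows closed fingertips that press lightly (about 4 N) on its top, or can be pushed at its left end
- short_ruler_center (a point): shorter ruler of the same wood, 34 x 120 x 4 mm, loose, lying beside the longer one on the box (either may be the nearer to the robot); the point is its centre, y axis along its length. Not to be disturbed
- drawers: black two-drawer stationery box, fixed, drawers stay shut; origin on the desk under its middle; flat top 128 mm up. x from its front (two small knobs, facing the robot) to its back, y to its left as the robot sees it. The top spans x -112 to +128 mm, y -118 to +118 mm; the right-hand edge is y = -118. Dark note block 50 x 50 x 21 mm on its back left part
- pad_center (a point): white A4 writing pad lying flat on the desk right of the box, fixed, 293 mm long (x axis, away from the robot), 212 mm wide (y axis, to the left); the point is the middle of its upper face, 16 mm above the desk. Only its far end curls up higher (to 29 mm)

How it is judged (in metres and radians):
On the way:
1. the longer ruler lies flat on the box with about 5 cm (2.5 to 7.5 cm) of it hanging out over the right-hand edge (y of long_ruler_center in the frame of drawers between -0.105 and -0.055 m and x of long_ruler_center in the frame of drawers between -0.115 and 0.125 m and z of long_ruler_center in the frame of drawers between 0.126 and 0.134 m and angle between long_ruler_center's own z axis and vertical below 0.06 rad and angle between the y axis of long_ruler_center and the y axis of drawers, either way round below 0.45 rad), for 0.2 s.
At the end, for the whole second after the job is handed in: The longer ruler lies flat and at rest on the writing pad, its centre within 45 mm of the pad's middle and its length within 15 degrees of straight across the pad's width; the shorter ruler is within 25 mm of where it started (horizontal distance between long_ruler_center and pad_center below 0.045 m and z of long_ruler_center in the frame of pad_center between -0.002 and 0.008 m and angle between long_ruler_center's own z axis and vertical below 0.08 rad and angle between the y axis of long_ruler_center and the y axis of pad_center, either way round below 0.26 rad and linear speed of long_ruler below 0.02 m/s and distance of short_ruler_center from where it was at the start of the episode below 0.025 m); the robot touches nothing.
It fails at once if the shorter ruler is shifted by more than 25 mm (distance of short_ruler_center from where it was at the start of the episode above 0.025 m).
It also fails if it takes over 51 s, if anything falls off the work surface, if the arm or the gripper's body presses on something with over 40 N, if the wrist force passes 120 N, or if a joint passes its speed limit or range.

### The arm

A 6-joint arm with a two-finger parallel gripper is mounted at the origin on a cart in front of the work surface, level with it; the furniture and walls round the work are solid. World frame = base frame: x ahead of the robot, y to its left, z up, the work surface at z = 0. Lengths are in mm, angles in rad, forces in N, time in s.
With the tool pointing down it reaches from about 300 to 875 mm from the base axis. Payload 4.2 kg.
Tool frame: the origin (TCP) lies at the very end of the fingers, on their centre line; the grasp point (between the pads) lies 19 mm behind it; z points along the fingers, x is the direction in which the jaws open and shut, and the axes are right-handed (so a half turn about z gives the same grasp; the last joint's range is limited). The gripper opens to 85 mm and grips with 20 to 120 N. Pads are 22 mm wide; open, the fingers measure 114 mm over their backs; the gripper's body (76 mm by 85 mm) begins 54 mm behind the grasp point. The pads swing forward as they close: fully open they stand 13 mm farther back than shut.
Start: joints at [-1.126, 0.32, 1.565, -0, 1.257, -0.02], TCP at [257.746, -514.015, 200.538] pointing down, gripper open.
Joint ranges: [-3.11, 3.11], [-0.84, 2.01], [0.21, 2.61], [-1.34, 4.49], [0.05, 2.63], [-2.56, 2.56]. Speed limits (rad/s): [2.57, 2.57, 3.14, 3.14, 3.14, 3.14].

### API

Orientations are given as a unit quaternion [x, y, z, w].
In Python, from rig import * gives the robot as it stands.
- The arm moves only by the tool jog_arm, never from a script. Its argument "increments" is text: rows parted by semicolons, each of 7 numbers parted by spaces: the turn, a rotation vector about the tool's x, y, z in units of 180 degrees (1.0 is 180 degrees), then the shift along the tool's x, y, z in units of 400 mm (1.0 is 400 mm), then the opening, from 0 (shut) to 1 (fully open). A call has 1 to 12 rows; each row is the pose to reach, as a shift and turn from the pose commanded when the call began, along the tool's axes at that moment, turning the shorter way round; what a row does not reach only later rows make up. A row lasts 1/8 s, in which the tool goes at most 62.5 mm and 10.7 degrees, less where a joint would pass 70% of its speed; a pose out of reach is approached as far as the arm can. A call with a number of a shift or a turn outside -1 to 1 is refused whole. A call with a gripper value outside its range is refused whole. The fingers move at their own pace and stop on an object; "grip_force" is the grip in N (left out, the last holds). Time passes only in rows, so rows that repeat a pose let the fingers close. It gives the time, the measured TCP pose, the force and the opening at its end, in the units of the state.
- sense(): the state, without advancing time (a new reading comes with each control period).
- capture(name): name is "side" or "top" or "wrist"; returns the picture (400x640x3 uint8, blue, green, red); there is no depth.
- camera_params(name): a dict with "K" (3x3 intrinsics, pixels), "origin" and "attitude" of the camera in the world. Camera axes: x right, y down, z forward; pixel columns grow to the right and rows downward; lengths in mm; the calibration is good to about 2 mm. A picture is of the moment at which its call begins: read the wrist's pose just before it. camera_params takes no time and is no camera call; for the wrist camera it gives the pose at the moment of the call.
- close_job(): hands the job in, once; it reports no verdict.
Trained networks look in the newest picture that a camera, given by its name, has taken for a name from the list of things; names that differ only in an ending like _2 or _b are one class to them, and where a whole thing is asked for, a point or a joint stands for the part that bears it (a point fixed in the world has none). Each returns a list of dicts, best first, with "p" (0 to 1); they miss things now and then, are a little off and sometimes report something else, mostly with a low value. They report only what shows in the picture. A call takes as long as a camera call.
- look_for(camera, name): "position" ([x, y, z] in mm, in world coordinates, good to about 4 mm: the middle of the surface that is visible of it).
- spot_point(camera, name): "position" ([x, y, z] in mm, in world coordinates, good to about 4 mm: a listed point, or the origin of a listed thing).
The state is a dict: "time": time; "joint_pos": joint angles; "qvel": joint speeds; "joint_efforts": joint torques, N m; "tcp_pos": TCP position; "ee_rot": TCP orientation; "wrist_force": force on the tool from outside, world axes, zero at the start; "wrist_torque": the same for the moment, N m; "opening": finger opening in mm.
Only numpy, scipy, OpenCV 4.12 (cv2) and the standard library are available. Lean on these libraries where they do the work, as an engineer would, in place of code of your own. Each camera call takes 0.05 s, during which the arm holds its last target.

## Working session

There is one attempt and no reset: what is moved stays moved. The work goes in short steps, Python scripts to look and compute and a tool call to move; the robot and the scene stay as the last step left them, time stands still between calls to the robot, and variables do not carry over. Pictures are saved under pics/ and viewed, and the job is handed in when it is done.

Besides the shell and the picture viewer there is one more tool, called as name(argument=value, ...) on one line, values as JSON. jog_arm: Moves the arm, as the interface text tells. Shifts and turns lie within -1 to 1; 1 stands for 400 mm of shift or 180 degrees of turn. Its arguments: {"type":"object","properties":{"increments":{"type":"string"},"grip_force":{"type":"number"}},"required":["increments"]}

```bash
mkdir -p pics; ls; python3 - <<'E'
from rig import *
import cv2
s=sense();print(s)
for c in ["top","side"]:
    im=capture(c);cv2.imwrite(f"pics/{c}0.png",im);p=camera_params(c);print(c,p)
    for n in ["long_ruler_center","short_ruler_center","drawers","pad_center"]:
        print(c,n,[(d["p"],d["position"]) for d in spot_point(c,n)][:3])
E
```

```text
pics
{'time': 0.0, 'joint_pos': array([-1.12602468e+00,  3.20295865e-01,  1.56573863e+00,  1.09732136e-05,
        1.25738293e+00, -2.00128746e-02]), 'qvel': array([-1.94099699e-05,  5.87292539e-04, -1.18796069e-03,  3.77640525e-04,
        2.72065953e-03, -7.49658637e-04]), 'joint_efforts': array([ 2.07253819e-03, -4.15528679e+01, -2.34159940e+01,  1.09854372e-05,
        8.03155446e-03,  9.84036660e-06]), 'tcp_pos': array([ 257.49002643, -513.50145319,  199.65689709]), 'ee_rot': array([ 8.50948282e-01, -5.25248692e-01, -7.63819645e-04, -4.99053478e-04]), 'wrist_force': array([-0.84034392,  0.30551801,  0.51224791]), 'wrist_torque': array([-0.06746068, -0.0321773 ,  0.00895696]), 'opening': 85.66146845293441}
top {'K': array([[512.12225449,   0.        , 315.92980117],
       [  0.        , 512.12225449, 203.48472481],
       [  0.        ,   0.        ,   1.        ]]), 'origin': array([ 394.87224348,  -72.65181379, 1233.0953755 ]), 'attitude': array([ 0.71071585, -0.70016295,  0.049581  , -0.04686722])}
top long_ruler_center [(0.9, [574.9, 156.4, 131.5])]
top short_ruler_center [(0.66, [501.4, 146.2, 130.8])]
top drawers [(0.85, [562.9, 164.0, -2.8])]
top pad_center [(0.81, [520.9, -286.4, 14.7])]
side {'K': array([[378.02490256,   0.        , 319.73207508],
       [  0.        , 378.02490256, 196.88336214],
       [  0.        ,   0.        ,   1.        ]]), 'origin': array([562.00906008, 353.56335718, 844.5817605 ]), 'attitude': array([ 0.02819763,  0.96535389, -0.25934359, -0.00613699])}
side long_ruler_center [(0.84, [578.6, 152.7, 132.0])]
side short_ruler_center [(0.68, [508.9, 148.9, 131.1])]
side drawers [(0.58, [561.8, 159.4, 0.2])]
side pad_center [(0.74, [522.7, -291.0, 17.3]), (0.62, [561.0, 158.8, 4.5])]
```

View pics/top0.png

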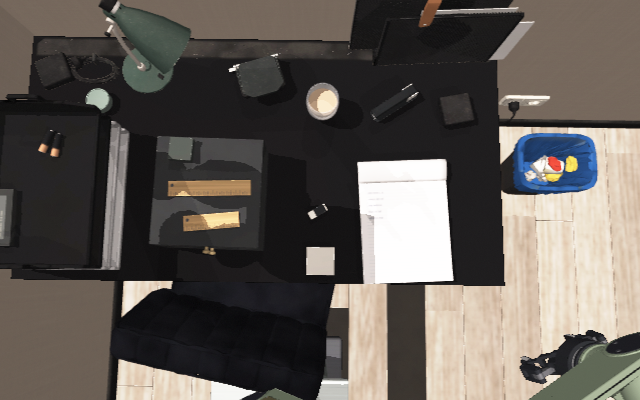

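View pics/side0.png

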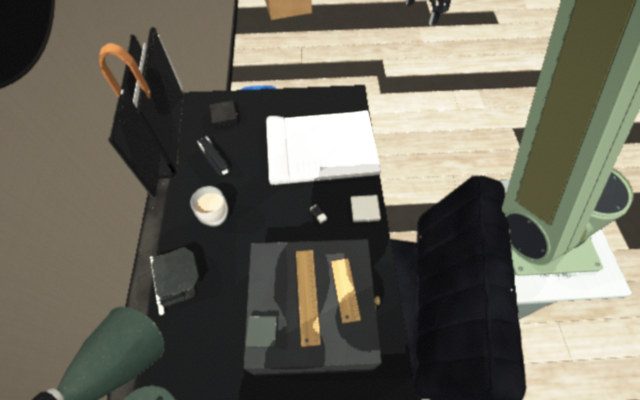

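The longer ruler is at top (168–251, 188) and the shorter is nearer the robot at (184–241, 220). The box top is about (150–265, 137–250) and the pad (358–453, 160–283). Next I'll refine these by colour segmentation.

```bash
cat > h.py <<'E'
from rig import *
import cv2, numpy as np
from scipy.spatial.transform import Rotation as R
def unproj(c,uv,z,p=None):
    p=p or camera_params(c)
    uv=np.atleast_2d(uv).astype(float)
    d=np.c_[uv,np.ones(len(uv))]@np.linalg.inv(p["K"]).T@R.from_quat(p["attitude"]).as_matrix().T
    return p["origin"]+d*((z-p["origin"][2])/d[:,2])[:,None]
def proj(c,X,p=None):
    p=p or camera_params(c)
    q=(np.atleast_2d(X)-p["origin"])@R.from_quat(p["attitude"]).as_matrix()@p["K"].T
    return q[:,:2]/q[:,2:]
def wood(im):
    h=cv2.cvtColor(im,cv2.COLOR_BGR2HSV)
    return cv2.inRange(h,(8,70,60),(30,255,255))
def rulers(c,im,z=132,roi=None,p=None):
    m=wood(im)
    if roi: 
        k=np.zeros_like(m);k[roi[1]:roi[3],roi[0]:roi[2]]=255;m&=k
    n,l,st,_=cv2.connectedComponentsWithStats(m)
    out=[]
    for i in range(1,n):
        if st[i,4]<150: continue
        v,u=np.nonzero(l==i)
        P=unproj(c,np.c_[u,v],z,p)[:,:2]
        r=cv2.minAreaRect(P.astype(np.float32));out.append(r);print(c,st[i],r, cv2.boxPoints(r).round().tolist())
    return out
E
python3 - <<'E'
from h import *
for c,roi in (("top",(150,130,280,250)),("side",(240,230,385,370))):
    im=cv2.imread(f"pics/{c}0.png"); rulers(c,im,132,roi)
c="top"
print(unproj(c,[(157,136),(264,138),(263,249),(149,244)],128).round())
print(unproj(c,[(358,162),(446,160),(453,280),(363,283)],16).round())
print(unproj("side",[(250,242),(368,240),(380,358),(246,370)],128).round())
big=cv2.imread("pics/top0.png")[120:290,130:470];cv2.imwrite("pics/topc.png",cv2.resize(big,None,fx=2.3,fy=2.3,interpolation=cv2.INTER_CUBIC))
E
```

```text
top [ 167  180   84   17 1308] ((577.4752197265625, 158.42822265625), (34.969093322753906, 180.32774353027344), 1.6343307495117188) [[557.0, 248.0], [563.0, 68.0], [598.0, 69.0], [592.0, 249.0]]
top [183 211  57  21 899] ((504.64263916015625, 150.41046142578125), (34.85367202758789, 121.53179931640625), 5.653502464294434) [[481.0, 209.0], [493.0, 88.0], [528.0, 92.0], [516.0, 213.0]]
side [ 295  249   26   98 1920] ((576.4910278320312, 154.02667236328125), (37.79427719116211, 184.0458221435547), 1.6953715085983276) [[555.0, 245.0], [560.0, 61.0], [598.0, 63.0], [593.0, 247.0]]
side [ 331  258   31   66 1267] ((503.9605712890625, 147.26260375976562), (38.103919982910156, 124.28919982910156), 5.266347885131836) [[479.0, 207.0], [491.0, 84.0], [529.0, 87.0], [517.0, 211.0]]
[[692. 278. 128.]
 [691.  41. 128.]
 [446.  37. 128.]
 [453. 282. 128.]]
[[ 665. -177.   16.]
 [ 674. -391.   16.]
 [ 385. -401.   16.]
 [ 375. -189.   16.]]
[[689.  37. 128.]
 [447.  47. 128.]
 [453. 272. 128.]
 [688. 278. 128.]]
```

View pics/topc.png

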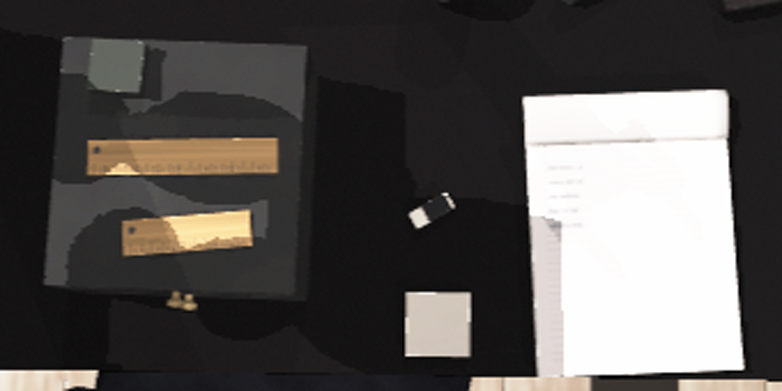

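```bash
python3 - <<'E'
from h import *
def tri(a,b):
    rs=[]
    for c,uv in (("top",a),("side",b)):
        p=camera_params(c);d=R.from_quat(p["attitude"]).as_matrix()@np.linalg.inv(p["K"])@np.r_[uv,1.];rs.append((p["origin"],d/np.linalg.norm(d)))
    A=sum(np.eye(3)-np.outer(d,d) for o,d in rs);b=sum((np.eye(3)-np.outer(d,d))@o for o,d in rs)
    X=np.linalg.solve(A,b);return X.round(),[np.linalg.norm(np.cross(X-o,d)).round() for o,d in rs]
for a,b in (((188,58),(163,327)),((176,70),(163,327)),((189,45),(150,310)),((118,5),(50,395)),((188,50),(140,308))): print(tri(a,b))
im=cv2.imread("pics/top0.png")[0:150,20:280];cv2.imwrite("pics/lt.png",cv2.resize(im,None,fx=3,fy=3))
E
```

```text
(array([838., 205., 178.]), [np.float64(14.0), np.float64(14.0)])
(array([806., 217., 222.]), [np.float64(1.0), np.float64(1.0)])
(array([842., 190., 233.]), [np.float64(14.0), np.float64(14.0)])
(array([902., 311., 307.]), [np.float64(0.0), np.float64(0.0)])
(array([841., 190., 240.]), [np.float64(2.0), np.float64(2.0)])
```

View pics/lt.png

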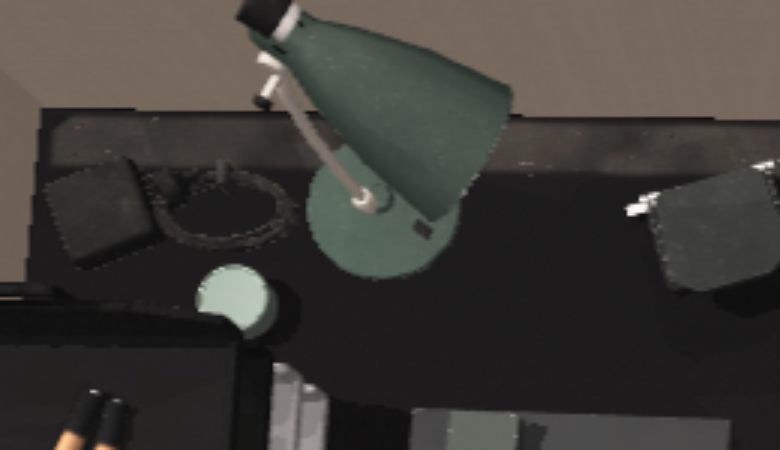

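jog_arm(increments="0 0 -0.363 -0.71 -0.894 -0.074 0;0 0 -0.363 -0.71 -0.894 -0.074 0;0 0 -0.363 -0.71 -0.894 -0.074 0;0 0 -0.363 -0.71 -0.894 -0.074 0;0 0 -0.363 -0.71 -0.894 -0.074 0;0 0 -0.363 -0.71 -0.894 -0.074 0;0 0 -0.363 -0.71 -0.894 -0.074 0;0 0 -0.363 -0.71 -0.894 -0.074 0;0 0 -0.363 -0.71 -0.894 -0.074 0", grip_force=40)

```text
time: 1.62
tcp_pos: [450.6, -98.7, 230.2]
ee_rot: [1.0, 0.019, 0.0, 0.0]
wrist_force: [0.4, -0.9, -0.5]
opening: -0.2
```

jog_arm(increments="0 0 0 0.339 -0.611 0.05 0;0 0 0 0.339 -0.611 0.08 0;0 0 0 0.339 -0.611 0.12 0;0 0 0 0.339 -0.611 0.1625 0;0 0 0 0.339 -0.611 0.1625 0;0 0 0 0.339 -0.611 0.1625 0;0 0 0 0.339 -0.611 0.1625 0")

```text
time: 2.5
tcp_pos: [577.1, 147.5, 165.1]
ee_rot: [1.0, 0.017, -0.0, 0.0]
wrist_force: [-0.2, 0.1, 0.8]
opening: -0.1
```

```bash
python3 - <<'E'
from h import *
s=sense();print(s["tcp_pos"],s["wrist_force"],s["ee_rot"])
p=camera_params("wrist");im=capture("wrist");cv2.imwrite("pics/w1.png",im);rulers("wrist",im,132,None,p);print(p)
E
```

```text
[577.11351811 147.49751397 165.14806005] [-0.18244789  0.06835149  0.82301076] [ 9.99860960e-01  1.66665868e-02 -2.38865173e-04  4.78319378e-04]
wrist [ 290   65   59  211 9671] ((577.3644409179688, 174.39378356933594), (35.409828186035156, 142.27125549316406), 1.5307070016860962) [[558.0, 245.0], [562.0, 103.0], [597.0, 104.0], [593.0, 246.0]]
wrist [ 171  123   79  169 6661] ((503.6484680175781, 148.25674438476562), (40.090232849121094, 121.4554672241211), 5.342052459716797) [[478.0, 207.0], [489.0, 86.0], [529.0, 90.0], [518.0, 211.0]]
wrist [ 254  197   39  132 2846] ((546.6295166015625, 108.72264862060547), (25.2752685546875, 106.66496276855469), 4.895993232727051) [[529.0, 161.0], [539.0, 55.0], [564.0, 57.0], [555.0, 163.0]]
wrist [209 295  52  22 640] ((515.982177734375, 73.71821594238281), (39.16032409667969, 15.57979965209961), 22.80902671813965) [[495.0, 73.0], [501.0, 59.0], [537.0, 74.0], [531.0, 88.0]]
{'K': array([[317.28703424,   0.        , 318.48982308],
       [  0.        , 317.28703424, 202.7260881 ],
       [  0.        ,   0.        ,   1.        ]]), 'origin': array([575.65915028, 224.10464506, 338.3634982 ]), 'attitude': array([0.98819223, 0.01641249, 0.00259488, 0.15231551])}
```

View pics/w1.png

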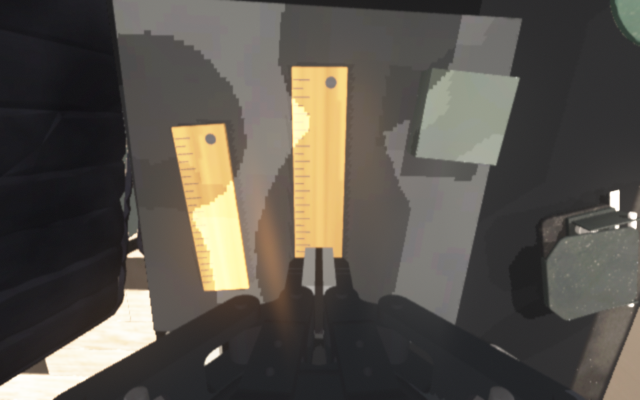

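jog_arm(increments="0 0 0 0 0 0.04 0;0 0 0 0 0 0.07 0;0 0 0 0 0 0.0725 0;0 0 0 0 0 0.0750 0;0 0 0 0 0 0.0765 0;0 0 0 0 0 0.0765 0")

```text
time: 3.3
tcp_pos: [577.4, 149.2, 134.8]
ee_rot: [1.0, 0.017, 0.0, -0.0]
wrist_force: [0.2, -0.2, 0.0]
opening: -0.2
```

jog_arm(increments="0 0 0 0 0 0.0025 0;0 0 0 0 0 0.004 0;0 0 0 0 0 0.005 0;0 0 0 0 0 0.005 0")

```text
time: 3.8
tcp_pos: [577.2, 149.0, 132.5]
ee_rot: [1.0, 0.017, -0.0, 0.0]
wrist_force: [0.6, -0.4, -0.6]
opening: -0.3
```

jog_arm(increments="0 0 0 0 0 0.0012 0;0 0 0 0 0 0.0012 0")

```text
time: 4.05
tcp_pos: [577.2, 149.1, 132.0]
ee_rot: [1.0, 0.017, -0.0, 0.0]
wrist_force: [0.2, 0.4, -0.2]
opening: -0.0
```

jog_arm(increments="0 0 0 0 0 0.0012 0;0 0 0 0 0 0.0012 0")

```text
time: 4.3
tcp_pos: [577.2, 149.1, 131.5]
ee_rot: [1.0, 0.017, -0.0, 0.0]
wrist_force: [-0.3, 1.2, 0.3]
opening: -0.0
```

jog_arm(increments="0 0 0 0 0 0.0012 0;0 0 0 0 0 0.0012 0")

```text
time: 4.55
tcp_pos: [577.2, 149.1, 131.0]
ee_rot: [1.0, 0.017, -0.0, 0.0]
wrist_force: [0.6, -0.4, -0.2]
opening: 0.3
```

jog_arm(increments="0 0 0 0 0 0.0012 0;0 0 0 0 0 0.0012 0")

```text
time: 4.8
tcp_pos: [577.2, 149.1, 130.5]
ee_rot: [1.0, 0.017, -0.0, 0.0]
wrist_force: [-0.7, -0.3, 0.2]
opening: 0.3
```

jog_arm(increments="0 0 0 0 0 0.0012 0;0 0 0 0 0 0.0012 0")

```text
time: 5.05
tcp_pos: [577.2, 149.0, 130.0]
ee_rot: [1.0, 0.017, -0.0, 0.0]
wrist_force: [0.3, 0.5, -1.1]
opening: 0.2
```

jog_arm(increments="0 0 0 0 0 0.0012 0;0 0 0 0 0 0.0012 0")

```text
time: 5.3
tcp_pos: [577.2, 149.0, 129.6]
ee_rot: [1.0, 0.017, 0.0, 0.0]
wrist_force: [0.2, -0.5, 0.0]
opening: -0.1
```

jog_arm(increments="0 0 0 0 0 0.0012 0;0 0 0 0 0 0.0012 0")

```text
time: 5.55
tcp_pos: [577.2, 149.1, 129.1]
ee_rot: [1.0, 0.017, -0.0, 0.0]
wrist_force: [-0.2, 0.4, -0.6]
opening: 0.1
```

jog_arm(increments="0 0 0 0 0 0.0012 0;0 0 0 0 0 0.0012 0")

```text
time: 5.8
tcp_pos: [577.2, 149.1, 128.6]
ee_rot: [1.0, 0.017, -0.0, 0.0]
wrist_force: [0.3, -0.5, -0.3]
opening: 0.1
```

```bash
python3 - <<'E'
from h import *
s=sense();print(s["tcp_pos"],s["wrist_force"],s["joint_efforts"])
p=camera_params("wrist");im=capture("wrist");cv2.imwrite("pics/w2.png",im);rulers("wrist",im,132,None,p)
im=capture("side");cv2.imwrite("pics/s2.png",cv2.resize(im[180:400,200:460],None,fx=3,fy=3)[:600])
E
```

```text
[577.19283253 149.06314557 128.62071795] [ 0.33744514 -0.47223412 -0.33866634] [ 2.89691718e-05 -4.45538378e+01 -2.18821281e+01 -2.76857290e-04
 -1.85143341e-03 -5.16652150e-06]
wrist [  284    61    77   224 12508] ((579.27880859375, 182.69944763183594), (39.63249588012695, 125.21363067626953), 1.713889241218567) [[558.0, 245.0], [561.0, 120.0], [601.0, 121.0], [597.0, 246.0]]
wrist [  140   130   152   204 11451] ((521.532470703125, 146.213623046875), (77.66535949707031, 128.03350830078125), 3.0933425426483154) [[479.0, 208.0], [486.0, 80.0], [564.0, 84.0], [557.0, 212.0]]
wrist [312 333  14  24 287] ((580.8448486328125, 74.90918731689453), (8.605531692504883, 18.33240509033203), 1.9426246881484985) [[576.0, 84.0], [577.0, 66.0], [585.0, 66.0], [585.0, 84.0]]
```

View pics/w2.png

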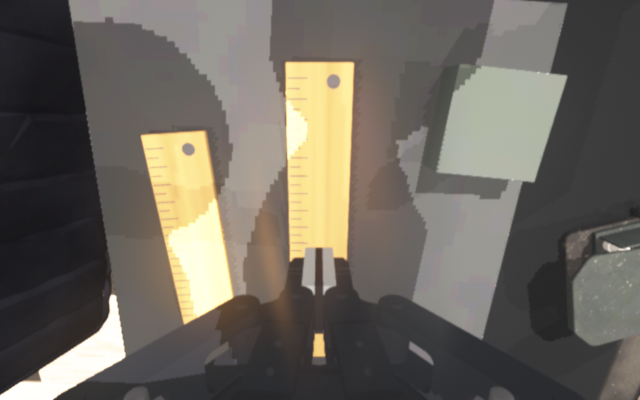

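View pics/s2.png

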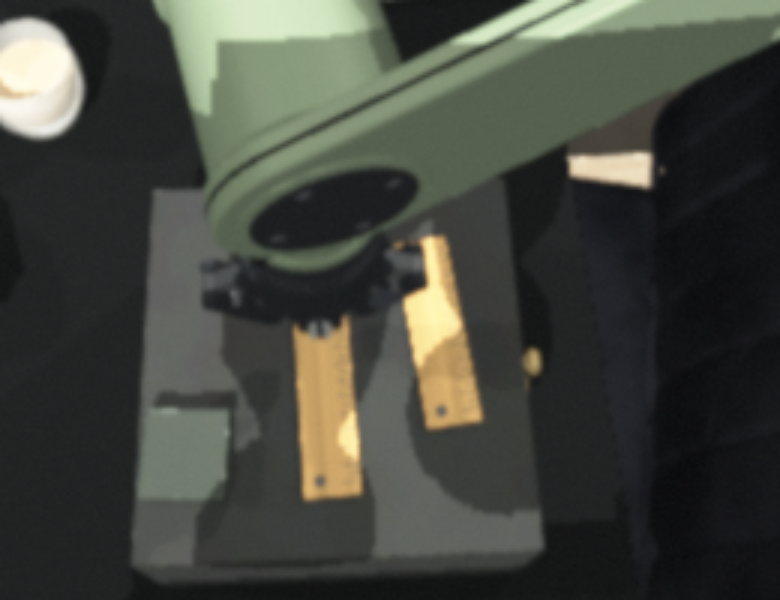

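Still no contact at 128.6; the fingertips are over the ruler in the picture. I'll keep going down slowly.

jog_arm(increments="0 0 0 0 0 0.0012 0;0 0 0 0 0 0.0012 0")

```text
time: 6.15
tcp_pos: [577.2, 149.0, 128.1]
ee_rot: [1.0, 0.017, -0.0, 0.0]
wrist_force: [-1.2, -0.3, -0.7]
opening: 0.0
```

jog_arm(increments="0 0 0 0 0 0.0012 0;0 0 0 0 0 0.0012 0")

```text
time: 6.4
tcp_pos: [577.2, 149.1, 127.6]
ee_rot: [1.0, 0.017, -0.0, 0.0]
wrist_force: [0.6, 0.3, 0.3]
opening: 0.3
```

jog_arm(increments="0 0 0 0 0 0.0012 0;0 0 0 0 0 0.0012 0")

```text
time: 6.65
tcp_pos: [577.2, 149.0, 127.2]
ee_rot: [1.0, 0.017, -0.0, 0.0]
wrist_force: [-0.6, -0.6, 0.1]
opening: -0.3
```

jog_arm(increments="0 0 0 0 0 0.0012 0;0 0 0 0 0 0.0012 0")

```text
time: 6.9
tcp_pos: [577.2, 149.0, 126.7]
ee_rot: [1.0, 0.017, -0.0, 0.0]
wrist_force: [-0.5, 0.8, 0.1]
opening: 0.0
```

jog_arm(increments="0 0 0 0 0 0.0012 0;0 0 0 0 0 0.0012 0")

```text
time: 7.15
tcp_pos: [577.2, 149.0, 126.2]
ee_rot: [1.0, 0.017, -0.0, 0.0]
wrist_force: [-0.5, 0.6, 0.9]
opening: 0.0
```

jog_arm(increments="0 0 0 0 0 0.0012 0;0 0 0 0 0 0.0012 0")

```text
time: 7.4
tcp_pos: [577.2, 149.0, 125.7]
ee_rot: [1.0, 0.017, -0.0, 0.0]
wrist_force: [0.4, -0.2, -0.6]
opening: 0.3
```

jog_arm(increments="0 0 0 0 0 0.0015 0;0 0 0 0 0 0.0015 0")

```text
time: 7.65
tcp_pos: [577.2, 149.0, 125.1]
ee_rot: [1.0, 0.017, -0.0, 0.0]
wrist_force: [0.5, -0.8, 0.2]
opening: 0.2
```

jog_arm(increments="0 0 0 0 0 0.0015 0;0 0 0 0 0 0.0015 0")

```text
time: 7.9
tcp_pos: [577.2, 149.1, 124.5]
ee_rot: [1.0, 0.017, -0.0, 0.0]
wrist_force: [0.4, 0.0, -0.1]
opening: 0.1
```

```bash
python3 - <<'E'
from h import *
s=sense();print(s["tcp_pos"],s["wrist_force"],s["joint_efforts"])
p=camera_params("wrist");im=capture("wrist");
print(proj("wrist",[s["tcp_pos"],s["tcp_pos"]+[0,0,6]],p))
cv2.imwrite("pics/w3.png",cv2.resize(im[200:400,220:420],None,fx=3,fy=3))
E
```

```text
[577.18617439 149.05873841 124.50209141] [ 0.44965643  0.01672199 -0.06371606] [ 8.66729715e-04 -4.46221876e+01 -2.17678392e+01 -2.87834637e-04
 -2.45199808e-03 -4.16796539e-06]
[[316.64966309 237.94002438]
 [316.59669633 242.17713553]]
```

View pics/w3.png

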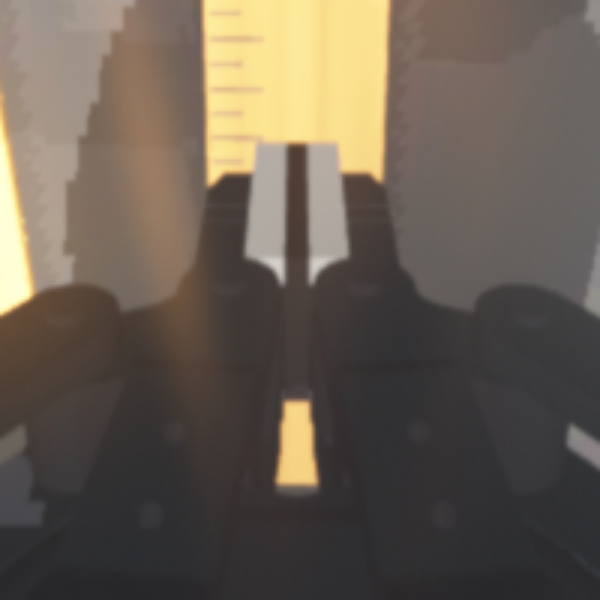

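```bash
python3 - <<'E'
from h import *
p=camera_params("wrist")
for y in (0,5,8,11,13):
  for z in (0,5,7,10,15,20): print(y,z,proj("wrist",[577.2,149.06+y,124.5+z],p).round(1))
E
```

```text
0 0 [[316.6 237.9]]
0 5 [[316.6 241.4]]
0 7 [[316.6 242.9]]
0 10 [[316.5 245.1]]
0 15 [[316.5 249. ]]
0 20 [[316.4 253.2]]
5 0 [[316.9 230.1]]
5 5 [[316.9 233.4]]
5 7 [[316.9 234.8]]
5 10 [[316.8 237. ]]
5 15 [[316.8 240.7]]
5 20 [[316.8 244.6]]
8 0 [[317.1 225.4]]
8 5 [[317.  228.6]]
8 7 [[317.  229.9]]
8 10 [[317. 232.]]
8 15 [[317.  235.6]]
8 20 [[316.9 239.4]]
11 0 [[317.3 220.6]]
11 5 [[317.2 223.7]]
11 7 [[317.2 225. ]]
11 10 [[317.2 227. ]]
11 15 [[317.2 230.4]]
11 20 [[317.1 234.1]]
13 0 [[317.4 217.3]]
13 5 [[317.3 220.4]]
13 7 [[317.3 221.6]]
13 10 [[317.3 223.6]]
13 15 [[317.3 227. ]]
13 20 [[317.3 230.6]]
```

The shut fingertips show at row 248. The TCP calibration would put them near row 225–238, so the real tips seem to sit above the nominal TCP. I'll find the top by touch.

jog_arm(increments="0 0 0 0 0 0.0015 0;0 0 0 0 0 0.0025 0")

```text
time: 8.2
tcp_pos: [577.2, 149.1, 123.5]
ee_rot: [1.0, 0.017, 0.0, 0.0]
wrist_force: [0.2, 0.2, -0.0]
opening: 0.3
```

jog_arm(increments="0 0 0 0 0 0.0015 0;0 0 0 0 0 0.0025 0")

```text
time: 8.45
tcp_pos: [577.2, 149.1, 122.5]
ee_rot: [1.0, 0.017, 0.0, 0.0]
wrist_force: [0.2, 0.5, -0.2]
opening: 0.1
```

jog_arm(increments="0 0 0 0 0 0.0015 0;0 0 0 0 0 0.0025 0")

```text
time: 8.7
tcp_pos: [577.2, 149.0, 121.5]
ee_rot: [1.0, 0.017, -0.0, 0.0]
wrist_force: [-0.2, -0.5, -0.0]
opening: 0.3
```

```bash
python3 - <<'E'
from h import *
s=sense();t=s["tcp_pos"];print(t)
im=capture("side");cv2.imwrite("pics/s3.png",cv2.resize(im[230:360,250:400],None,fx=5,fy=5,interpolation=cv2.INTER_CUBIC)[:600])
for z in (0,10,20,30): 
  for y in (0,11): print(z,y,((proj("side",t+[0,y,z])-[250,230])*5).round())
print(rulers("side",im,132,(240,230,385,370)))
im=capture("wrist");p=camera_params("wrist");cv2.imwrite("pics/w4.png",im);rulers("wrist",im,132,None,p)
E
```

```text
[577.18967635 149.04309672 121.49433985]
0 0 [[284. 319.]]
0 11 [[285. 347.]]
10 0 [[283. 311.]]
10 11 [[284. 340.]]
20 0 [[282. 304.]]
20 11 [[283. 333.]]
30 0 [[281. 296.]]
30 11 [[282. 325.]]
side [ 331  258   31   66 1140] ((503.58251953125, 147.33734130859375), (37.799285888671875, 124.38987731933594), 5.561596393585205) [[479.0, 207.0], [491.0, 84.0], [528.0, 87.0], [516.0, 211.0]]
side [ 297  286   24   62 1141] ((575.5541381835938, 192.23529052734375), (37.729705810546875, 107.64018249511719), 1.9284738302230835) [[555.0, 245.0], [559.0, 138.0], [596.0, 139.0], [593.0, 247.0]]
[((503.58251953125, 147.33734130859375), (37.799285888671875, 124.38987731933594), 5.561596393585205), ((575.5541381835938, 192.23529052734375), (37.729705810546875, 107.64018249511719), 1.9284738302230835)]
wrist [  283    59    95   226 13730] ((583.6837768554688, 185.0588836669922), (48.5208625793457, 120.85028076171875), 1.7044260501861572) [[558.0, 245.0], [561.0, 124.0], [610.0, 125.0], [606.0, 246.0]]
wrist [ 133  131  128  207 9196] ((510.380615234375, 147.84527587890625), (53.355228424072266, 125.62449645996094), 10.204911231994629) [[473.0, 205.0], [495.0, 81.0], [548.0, 91.0], [526.0, 214.0]]
wrist [ 253  204   38  126 2216] ((552.22412109375, 132.21517944335938), (16.452091217041016, 80.97579956054688), 7.608788967132568) [[539.0, 171.0], [549.0, 91.0], [566.0, 93.0], [555.0, 173.0]]
wrist [311 333  16  34 431] ((580.7590942382812, 77.23045349121094), (9.60482406616211, 25.503185272216797), 1.9462816715240479) [[576.0, 90.0], [576.0, 64.0], [586.0, 65.0], [585.0, 90.0]]
```

View pics/s3.png

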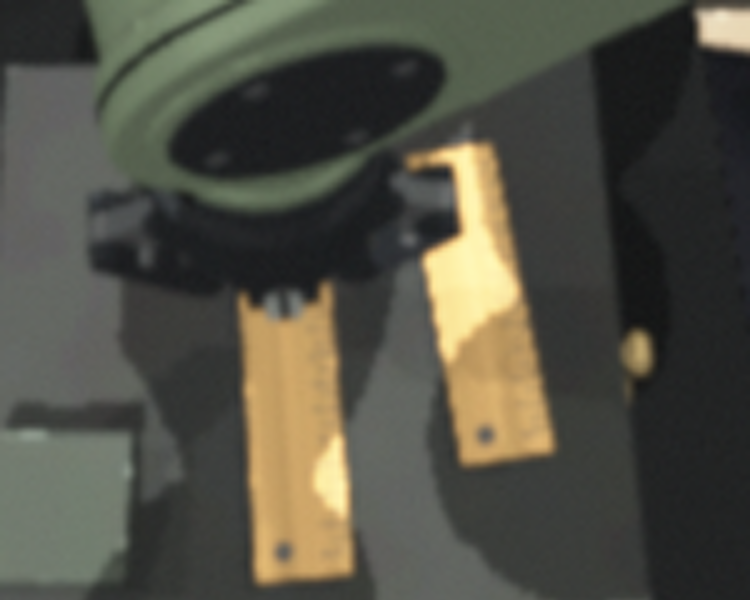

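View pics/w4.png

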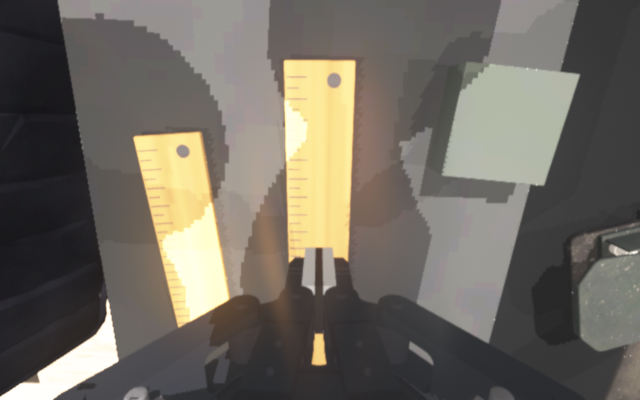

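Both cameras agree: the visible finger ends are about 20–35 mm above the reported TCP, so touch should come at TCP z around 100–113. I'll go on down in steps.

jog_arm(increments="0 0 0 0 0 0.004 0;0 0 0 0 0 0.008 0;0 0 0 0 0 0.011 0")

```text
time: 9.18
tcp_pos: [577.2, 149.1, 117.0]
ee_rot: [1.0, 0.017, -0.0, 0.0]
wrist_force: [-0.2, -0.2, 1.0]
opening: -0.1
```

jog_arm(increments="0 0 0 0 0 0.0015 0;0 0 0 0 0 0.003 0")

```text
time: 9.43
tcp_pos: [577.2, 149.1, 115.9]
ee_rot: [1.0, 0.017, 0.0, 0.0]
wrist_force: [0.4, 0.1, 0.2]
opening: -0.1
```

jog_arm(increments="0 0 0 0 0 0.0015 0;0 0 0 0 0 0.003 0")

```text
time: 9.68
tcp_pos: [577.3, 149.1, 114.8]
ee_rot: [1.0, 0.017, 0.0, 0.0]
wrist_force: [-1.1, -0.4, 0.0]
opening: 0.1
```

jog_arm(increments="0 0 0 0 0 0.0015 0;0 0 0 0 0 0.003 0")

```text
time: 9.93
tcp_pos: [577.2, 149.1, 113.5]
ee_rot: [1.0, 0.017, 0.0, 0.0]
wrist_force: [-0.5, 0.5, 0.7]
opening: 0.6
```

jog_arm(increments="0 0 0 0 0 0.0015 0;0 0 0 0 0 0.003 0")

```text
time: 10.18
tcp_pos: [577.2, 149.1, 112.3]
ee_rot: [1.0, 0.017, 0.0, 0.0]
wrist_force: [-0.1, 0.5, 0.6]
opening: 0.2
```

jog_arm(increments="0 0 0 0 0 0.0015 0;0 0 0 0 0 0.003 0")

```text
time: 10.42
tcp_pos: [577.2, 149.1, 111.1]
ee_rot: [1.0, 0.017, 0.0, 0.0]
wrist_force: [0.7, 0.7, -0.7]
opening: 0.0
```

jog_arm(increments="0 0 0 0 0 0.0015 0;0 0 0 0 0 0.003 0")

```text
time: 10.68
tcp_pos: [577.2, 149.1, 109.9]
ee_rot: [1.0, 0.017, 0.0, 0.0]
wrist_force: [-0.7, 0.9, 0.2]
opening: -0.1
```

jog_arm(increments="0 0 0 0 0 0.0015 0;0 0 0 0 0 0.003 0")

```text
time: 10.92
tcp_pos: [577.2, 149.1, 108.7]
ee_rot: [1.0, 0.017, 0.0, 0.0]
wrist_force: [-0.5, -0.3, -0.9]
opening: 0.2
```

```bash
python3 - <<'E'
from h import *
s=sense();t=s["tcp_pos"];print(t,s["joint_pos"],s["wrist_force"])
im=capture("side");cv2.imwrite("pics/s5.png",cv2.resize(im[230:360,250:400],None,fx=5,fy=5,interpolation=cv2.INTER_CUBIC)[:600])
p=camera_params("wrist");print(p["origin"])
E
```

```text
[577.23319943 149.07621479 108.72438744] [ 2.33510213e-01  4.21997078e-01  1.64971262e+00 -1.23856017e-04
  1.06987225e+00  1.99126965e-01] [-0.47788218 -0.3248725  -0.91181261]
[575.5650436  225.50619525 281.90619313]
```

View pics/s5.png

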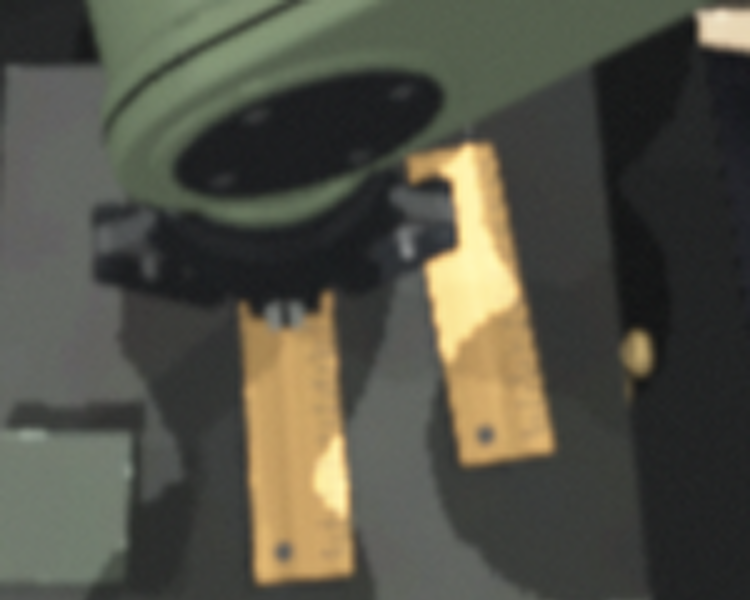

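jog_arm(increments="0 0 0 0 0 0.0025 0;0 0 0 0 0 0.005 0")

```text
time: 11.22
tcp_pos: [577.2, 149.0, 106.7]
ee_rot: [1.0, 0.017, 0.0, 0.0]
wrist_force: [-0.5, -0.0, -0.4]
opening: -0.0
```

jog_arm(increments="0 0 0 0 0 0.002 0;0 0 0 0 0 0.003 0")

```text
time: 11.48
tcp_pos: [577.2, 149.0, 105.5]
ee_rot: [1.0, 0.017, -0.0, 0.0]
wrist_force: [0.4, 0.0, 0.4]
opening: 0.2
```

jog_arm(increments="0 0 0 0 0 0.002 0;0 0 0 0 0 0.003 0")

```text
time: 11.72
tcp_pos: [577.2, 149.1, 104.3]
ee_rot: [1.0, 0.017, -0.0, 0.0]
wrist_force: [-0.6, 0.8, 0.5]
opening: -0.3
```

jog_arm(increments="0 0 0 0 0 0.002 0;0 0 0 0 0 0.003 0")

```text
time: 11.98
tcp_pos: [577.2, 149.1, 103.1]
ee_rot: [1.0, 0.017, -0.0, 0.0]
wrist_force: [-0.8, -1.1, -0.2]
opening: -0.2
```

jog_arm(increments="0 0 0 0 0 0.003 0")

```text
time: 12.1
tcp_pos: [577.3, 149.1, 102.0]
ee_rot: [1.0, 0.017, 0.0, 0.0]
wrist_force: [-0.3, -0.2, -0.3]
opening: -0.2
```

jog_arm(increments="0 0 0 0 0 0.003 0")

```text
time: 12.22
tcp_pos: [577.3, 149.1, 101.3]
ee_rot: [1.0, 0.017, 0.0, 0.0]
wrist_force: [-2.8, -1.0, 7.9]
opening: -0.1
```

jog_arm(increments="0 0 0 0 0 0.003 0")

```text
time: 12.35
tcp_pos: [577.3, 149.1, 101.2]
ee_rot: [1.0, 0.017, 0.0, -0.0]
wrist_force: [-4.7, -1.0, 13.5]
opening: -0.1
```

jog_arm(increments="0 0 0 0 0 0.003 0")

```text
time: 12.48
tcp_pos: [577.4, 149.1, 101.2]
ee_rot: [1.0, 0.017, 0.001, -0.0]
wrist_force: [-6.7, -1.3, 19.7]
opening: -0.1
```

Touch came at TCP z ≈ 101.3, so the finger ends are about 31 mm behind the reported TCP. I'll ease the force to about 5 N and slide the ruler.

jog_arm(increments="0 0 0 0 0 -0.004 0;0 0 0 0 0 -0.007 0")

```text
time: 12.72
tcp_pos: [577.3, 149.1, 101.4]
ee_rot: [1.0, 0.017, 0.0, -0.0]
wrist_force: [-1.1, -0.5, 1.0]
opening: 0.2
```

jog_arm(increments="0 0 0 0 0 0.002 0;0 0 0 0 0.01 0.002 0;0 0 0 0 0.03 0.002 0;0 0 0 0 0.05 0.002 0;0 0 0 0 0.07 0.002 0")

```text
time: 13.35
tcp_pos: [579.3, 122.5, 101.3]
ee_rot: [1.0, 0.017, 0.001, -0.001]
wrist_force: [0.2, 4.0, 5.7]
opening: -0.0
```

```bash
python3 - <<'E'
from h import *
s=sense();t=s["tcp_pos"];print(t,s["wrist_force"])
im=capture("side");rulers("side",im,132,(240,230,385,370))
E
```

```text
[579.33690846 122.51396732 101.2769625 ] [0.21880174 4.00694489 5.68376601]
side [ 332  258   30   66 1217] ((503.66607666015625, 147.1997833251953), (37.909908294677734, 124.04991149902344), 5.746113300323486) [[479.0, 207.0], [491.0, 84.0], [529.0, 87.0], [516.0, 211.0]]
side [ 296  274   24   58 1029] ((577.4998168945312, 167.05203247070312), (37.65323257446289, 105.03377532958984), 1.6947731971740723) [[557.0, 219.0], [560.0, 114.0], [598.0, 115.0], [595.0, 220.0]]
```

jog_arm(increments="0 0 0 0 0.02 0 0;0 0 0 0 0.04 0 0;0 0 0 0 0.06 0 0;0 0 0 0 0.08 0 0;0 0 0 0 0.1 0 0;0 0 0 0 0.12 0 0;0 0 0 0 0.122 0 0")

```text
time: 14.28
tcp_pos: [581.1, 73.3, 101.3]
ee_rot: [1.0, 0.017, 0.001, -0.001]
wrist_force: [-0.2, 4.1, 6.0]
opening: 0.0
```

```bash
python3 - <<'E'
from h import *
s=sense();t=s["tcp_pos"];print(t,s["wrist_force"])
im=capture("side");rulers("side",im,132,(240,200,385,370))
p=camera_params("wrist");im=capture("wrist");cv2.imwrite("pics/w6.png",im);rulers("wrist",im,132,None,p)
E
```

```text
[581.05296453  73.31223816 101.25957896] [-0.18811529  4.1356082   6.01486965]
side [295 248  22  57 957] ((579.1721801757812, 115.3284912109375), (37.7047233581543, 110.60377502441406), 1.4741052389144897) [[559.0, 170.0], [562.0, 60.0], [599.0, 61.0], [597.0, 171.0]]
side [ 331  258   31   66 1269] ((503.6585693359375, 147.27398681640625), (37.909908294677734, 124.47687530517578), 5.746113300323486) [[479.0, 207.0], [491.0, 83.0], [529.0, 87.0], [516.0, 211.0]]
wrist [   79     0   131   234 19478] ((504.9854431152344, 137.1706085205078), (39.867000579833984, 99.06511688232422), 5.381621837615967) [[480.0, 185.0], [490.0, 86.0], [529.0, 90.0], [520.0, 188.0]]
wrist [  277    53    88   232 15724] ((582.0325317382812, 115.28435516357422), (37.93717956542969, 108.21504211425781), 1.5348585844039917) [[562.0, 169.0], [565.0, 61.0], [602.0, 62.0], [600.0, 170.0]]
wrist [311 333  16  33 419] ((583.8279418945312, 20.33182144165039), (8.40134048461914, 21.564048767089844), 1.7266414165496826) [[579.0, 31.0], [580.0, 9.0], [588.0, 10.0], [588.0, 31.0]]
```

View pics/w6.png

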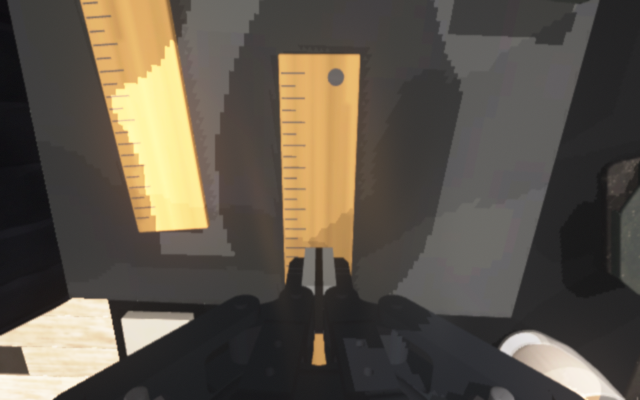

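The long ruler's left end is now at y ≈ 170, so its centre is at y ≈ 80, about 5 cm over the edge. The shorter ruler hasn't moved. Now lift, open and go over the overhang.

jog_arm(increments="0 0 0 0 0 -0.02 0;0 0 0 0 0 -0.1 0;0 0 0 0 0.08 -0.13 0.7;0 0 0 0 0.163 -0.13 0.7;0 0 0 0 0.163 -0.13 0.7;0 0 0 0 0.163 -0.13 0.7;0 0 0 0 0.163 -0.13 0.7")

```text
time: 15.25
tcp_pos: [582.0, 8.0, 152.1]
ee_rot: [1.0, 0.018, -0.0, -0.0]
wrist_force: [-0.8, -0.7, 0.4]
opening: 59.3
```

```bash
python3 - <<'E'
from h import *
s=sense();t=s["tcp_pos"];print(t,s["wrist_force"],s["opening"])
im=capture("side");rulers("side",im,132,(240,200,385,370));cv2.imwrite("pics/s7.png",cv2.resize(im[190:340,230:400],None,fx=4,fy=4))
p=camera_params("wrist");im=capture("wrist");cv2.imwrite("pics/w7.png",im);rulers("wrist",im,132,None,p)
print(unproj("wrist",[(150,200)],128,p))
im=capture("top");rulers("top",im,132,(150,130,300,250));cv2.imwrite("pics/t7.png",cv2.resize(im[120:270,130:330],None,fx=4,fy=4))
E
```

```text
[581.96408181   7.96693781 152.12488841] [-0.81585353 -0.69787574  0.41632017] 59.3318135023154
side [ 292  216   25   89 1680] ((580.4241333007812, 77.77145385742188), (38.549957275390625, 185.69134521484375), 1.6883488893508911) [[558.0, 170.0], [564.0, -16.0], [602.0, -14.0], [597.0, 171.0]]
side [ 331  258   31   66 1273] ((503.6585693359375, 147.27398681640625), (37.909908294677734, 124.47687530517578), 5.746113300323486) [[479.0, 207.0], [491.0, 83.0], [529.0, 87.0], [516.0, 211.0]]
wrist [ 150    0   80   95 6187] ((507.8744812011719, 111.16167449951172), (38.30731964111328, 47.74207305908203), 5.132859706878662) [[487.0, 133.0], [491.0, 86.0], [529.0, 89.0], [525.0, 137.0]]
wrist [  289     0   119   300 21972] ((602.0639038085938, 45.174110412597656), (75.48273468017578, 184.4155731201172), 2.0316245555877686) [[561.0, 136.0], [568.0, -48.0], [643.0, -46.0], [637.0, 139.0]]
wrist [262 212  20  33 334] ((548.8929443359375, 5.128069877624512), (12.90242862701416, 19.9995059967041), 21.70110321044922) [[539.0, 12.0], [547.0, -7.0], [559.0, -2.0], [551.0, 17.0]]
wrist [264 252  24  40 398] ((556.3816528320312, -26.737043380737305), (11.542977333068848, 32.0563850402832), 12.93822193145752) [[547.0, -12.0], [554.0, -44.0], [566.0, -41.0], [558.0, -10.0]]
wrist [550 286  26  28 352] ((759.9464721679688, -39.41818618774414), (14.294905662536621, 24.865070343017578), 39.752567291259766) [[747.0, -34.0], [762.0, -54.0], [773.0, -44.0], [757.0, -25.0]]
[[472.96388431  20.29819147 128.        ]]
top [230 179  36  16 456] ((581.2523193359375, 73.60204315185547), (33.14036560058594, 76.15133666992188), 0.8815008997917175) [[564.0, 111.0], [565.0, 35.0], [598.0, 36.0], [597.0, 112.0]]
top [183 214  21  18 314] ((500.78118896484375, 188.67103576660156), (36.0161247253418, 43.156673431396484), 2.858161211013794) [[482.0, 209.0], [484.0, 166.0], [520.0, 168.0], [518.0, 211.0]]
```

View pics/w7.png

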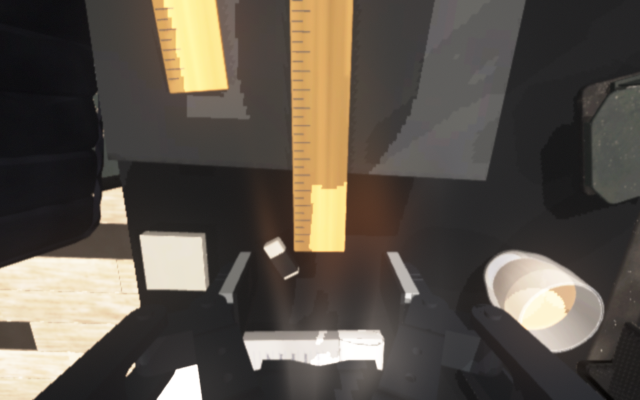

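View pics/t7.png

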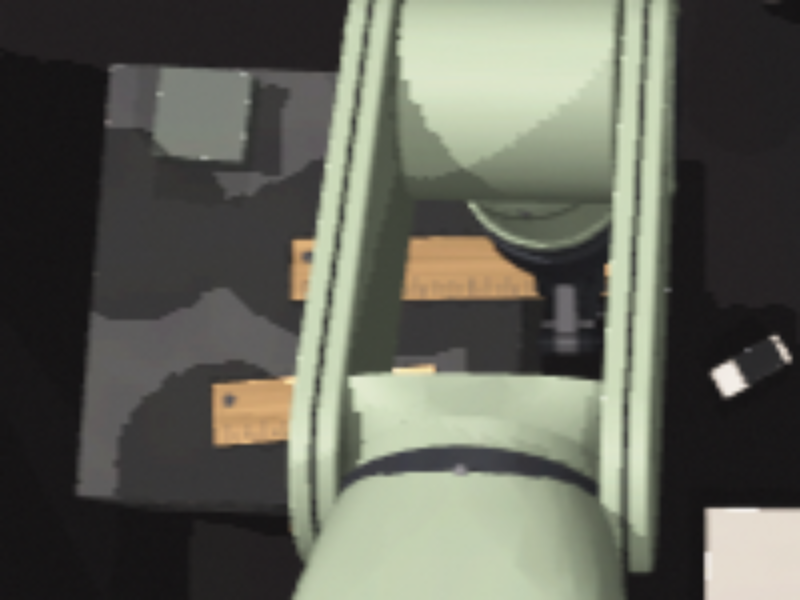

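```bash
python3 - <<'E'
from h import *
p=camera_params("wrist")
print(unproj("wrist",[(295,251),(345,251),(320,200)],132,p).round(1));print(unproj("wrist",[(150,162),(292,170),(480,179)],128,p).round(1))
print(unproj("wrist",[(220,290),(250,253),(388,253),(415,290)],182,p).round(1))
E
```

```text
[[568.  -11.1 132. ]
 [601.6  -9.9 132. ]
 [583.5  25.3 132. ]]
[[476.1  45.2 128. ]
 [565.1  43.2 128. ]
 [685.   41.6 128. ]]
[[532.6 -10.1 182. ]
 [548.8  11.6 182. ]
 [617.6  14.1 182. ]
 [633.8  -6.6 182. ]]
```

The overhang is 53 mm (ruler end y −10.5, box edge y 43), and the jaws are centred on the ruler (x 583 against 584). Going down now.

jog_arm(increments="0 0 0 0 0 0.05 0.7;0 0 0 0 0 0.09 0.7;0 0 0 0 0 0.12 0.7;0 0 0 0 0 0.14 0.7;0 0 0 0 0 0.1515 0.7;0 0 0 0 0 0.1515 0.7")

```text
time: 16.15
tcp_pos: [582.1, 7.1, 91.7]
ee_rot: [1.0, 0.017, -0.0, 0.0]
wrist_force: [0.1, -0.7, 0.4]
opening: 59.3
```

```bash
python3 - <<'E'
from h import *
s=sense();t=s["tcp_pos"];print(t,s["wrist_force"],s["opening"])
p=camera_params("wrist");im=capture("wrist");cv2.imwrite("pics/w8.png",im)
E
```

```text
[582.13425965   7.13076275  91.67241194] [ 0.09153989 -0.69616062  0.35503472] 59.34759323833528
```

View pics/w8.png

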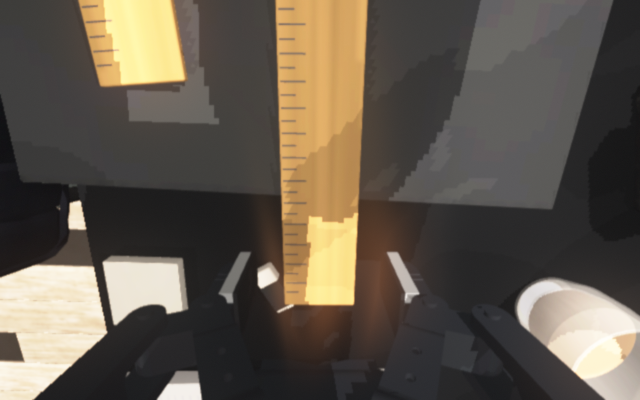

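The ruler end (282–355, 305) lies between the finger pads (columns 237 and 400). Closing.

jog_arm(increments="0 0 0 0 0 0 0.3;0 0 0 0 0 0 0;0 0 0 0 0 0 0;0 0 0 0 0 0 0;0 0 0 0 0 0 0", grip_force=50)

```text
time: 16.82
tcp_pos: [582.4, 7.1, 92.1]
ee_rot: [1.0, 0.017, 0.0, 0.0]
wrist_force: [0.2, -0.4, 2.2]
opening: 32.4
```

```bash
python3 - <<'E'
from h import *
s=sense();t=s["tcp_pos"];print(t,s["wrist_force"],s["opening"])
p=camera_params("wrist");im=capture("wrist");cv2.imwrite("pics/w9.png",im)
im=capture("side");rulers("side",im,132,(240,200,385,370));
E
```

```text
[582.41266907   7.13068043  92.08717223] [ 0.21789197 -0.44646588  2.20581965] 32.37401940409006
side [ 293  216   24   89 1638] ((580.1778564453125, 77.76373291015625), (38.0676383972168, 184.95518493652344), 1.754837989807129) [[558.0, 170.0], [564.0, -15.0], [602.0, -14.0], [596.0, 171.0]]
side [ 331  258   31   66 1267] ((503.6533203125, 147.27488708496094), (37.80699157714844, 124.5079116821289), 5.876077175140381) [[478.0, 207.0], [491.0, 83.0], [529.0, 87.0], [516.0, 211.0]]
```

View pics/w9.png

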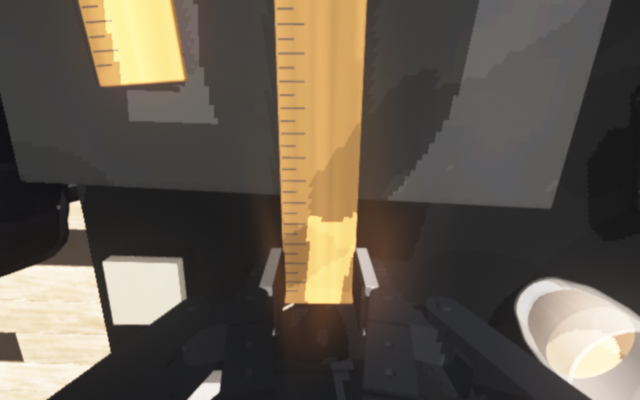

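Pinched, at an opening of 32.4 mm. A small lift to test the hold.

jog_arm(increments="0 0 0 0 0 -0.02 0;0 0 0 0 0 -0.05 0;0 0 0 0 0 -0.08 0;0 0 0 0 0 -0.1 0;0 0 0 0 0 -0.1 0")

```text
time: 17.55
tcp_pos: [582.6, 7.1, 132.7]
ee_rot: [1.0, 0.017, 0.001, 0.0]
wrist_force: [-0.0, -0.6, -0.5]
opening: 31.9
```

```bash
python3 - <<'E'
from h import *
s=sense();t=s["tcp_pos"];print(t,s["wrist_force"],s["opening"])
p=camera_params("wrist");im=capture("wrist");cv2.imwrite("pics/w10.png",im)
im=capture("side");rulers("side",im,172,(240,200,385,390));cv2.imwrite("pics/s10.png",im)
for n in ["pad_center"]: print(spot_point("side",n))
E
```

```text
[582.58309416   7.14427388 132.74576699] [-0.0117807  -0.55968553 -0.48075917] 31.907399991516137
side [ 292  207   25   92 1781] ((579.9146728515625, 77.9551010131836), (38.05173110961914, 185.61773681640625), 1.9963781833648682) [[558.0, 170.0], [564.0, -15.0], [602.0, -14.0], [596.0, 171.0]]
side [ 331  258   31   66 1271] ((507.0345764160156, 158.87167358398438), (35.63089370727539, 117.49175262451172), 5.681807994842529) [[483.0, 216.0], [495.0, 99.0], [531.0, 102.0], [519.0, 219.0]]
[{'position': [524.5, -290.5, 18.3], 'p': 0.72}]
```

View pics/w10.png

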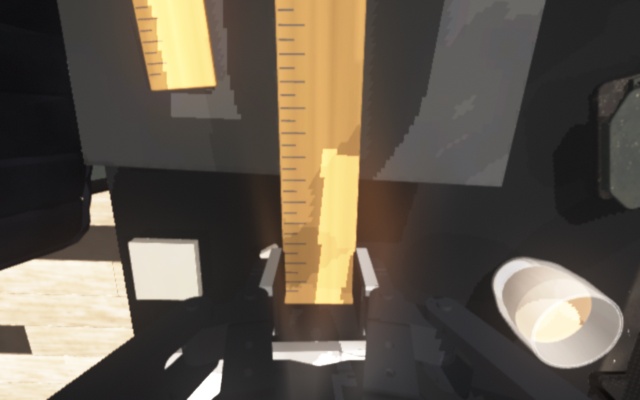

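View pics/s10.png

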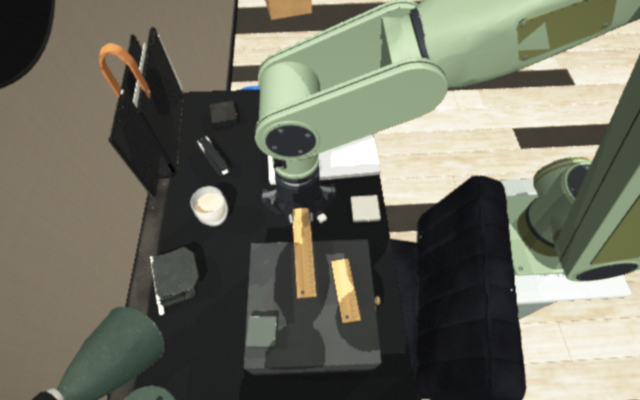

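Held level with no droop. Carry it over the pad.

jog_arm(increments="0 0 0 -0.01 0.04 0 0;0 0 0 -0.03 0.14 0 0;0 0 0 -0.05 0.25 0 0;0 0 0 -0.07 0.36 0 0;0 0 0 -0.09 0.47 0 0;0 0 0 -0.11 0.58 0 0;0 0 0 -0.13 0.69 0 0;0 0 0 -0.15 0.79 0 0;0 0 0 -0.165 0.86 0 0;0 0 0 -0.172 0.9 0 0;0 0 0 -0.175 0.914 0 0;0 0 0 -0.175 0.914 0 0")

```text
time: 19.2
tcp_pos: [524.6, -360.2, 131.7]
ee_rot: [1.0, 0.017, -0.0, -0.0]
wrist_force: [-0.2, -0.9, 0.1]
opening: 32.1
```

```bash
python3 - <<'E'
from h import *
s=sense();t=s["tcp_pos"];print(t,s["ee_rot"],s["wrist_force"],s["opening"])
p=camera_params("wrist");im=capture("wrist");cv2.imwrite("pics/w11.png",im);rulers("wrist",im,172,None,p)
im=capture("side");rulers("side",im,172,(240,80,385,250));cv2.imwrite("pics/s11.png",im)
E
```

```text
[ 524.62962071 -360.24975653  131.68793908] [ 9.99851447e-01  1.72338626e-02 -1.20048864e-04 -2.51605500e-04] [-0.22020072 -0.86740059  0.12904565] 32.06485910540177
wrist [  275     0   102   309 24666] ((529.1531982421875, -313.5824279785156), (44.82088088989258, 132.16323852539062), 0.781112015247345) [[506.0, -248.0], [508.0, -380.0], [552.0, -379.0], [551.0, -247.0]]
wrist [ 61  69  85  14 495] ((438.59619140625, -276.29095458984375), (32.822998046875, 4.290095806121826), 5.497079372406006) [[422.0, -276.0], [422.0, -280.0], [455.0, -277.0], [455.0, -273.0]]
wrist [   0   88  114   30 1126] ((418.3294677734375, -286.6448059082031), (46.1388053894043, 10.620243072509766), 15.998879432678223) [[395.0, -288.0], [398.0, -298.0], [442.0, -285.0], [439.0, -275.0]]
wrist [ 88 106  51  15 396] ((440.1739807128906, -290.6552734375), (5.3553290367126465, 19.990646362304688), 88.85728454589844) [[430.0, -293.0], [450.0, -294.0], [450.0, -288.0], [430.0, -288.0]]
wrist [ 82 181  64   7 222] ((435.93109130859375, -320.52850341796875), (2.544123649597168, 26.92281723022461), 88.75543212890625
[... 1755 characters left out ...]
85, 29.27555274963379), 42.901588439941406) [[648.0, -401.0], [668.0, -422.0], [672.0, -418.0], [653.0, -396.0]]
wrist [272 352  44   5 152] ((514.451171875, -407.9731750488281), (22.189245223999023, 2.548006057739258), 1.9552921056747437) [[503.0, -407.0], [503.0, -410.0], [526.0, -409.0], [525.0, -406.0]]
wrist [  7 382  47   6 173] ((373.8199462890625, -432.92669677734375), (24.41049575805664, 3.422806739807129), 1.952587604522705) [[362.0, -432.0], [362.0, -435.0], [386.0, -434.0], [386.0, -431.0]]
side [312  80  20  56 818] ((522.26953125, -285.4549560546875), (40.4927864074707, 177.87301635742188), 1.4549793004989624) [[500.0, -197.0], [504.0, -375.0], [545.0, -374.0], [540.0, -196.0]]
```

View pics/w11.png

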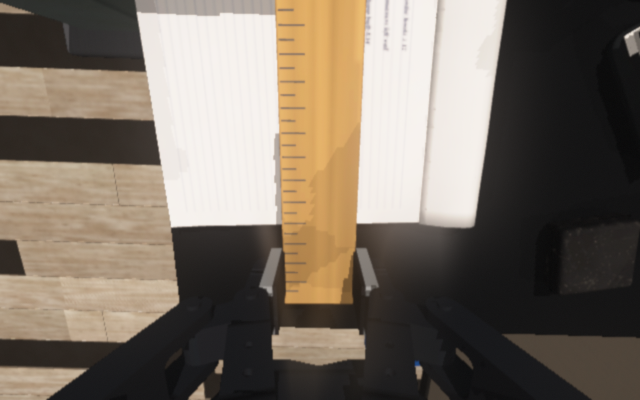

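View pics/s11.png

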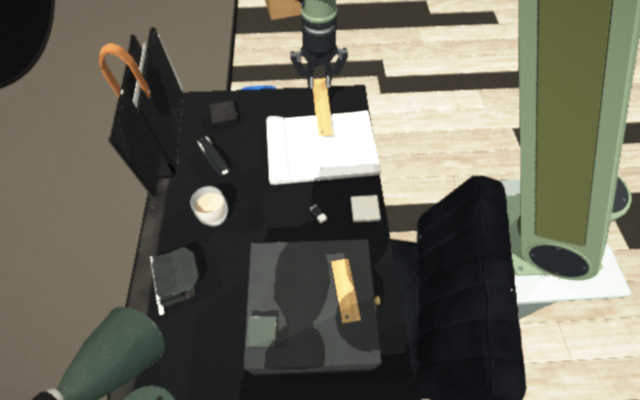

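The ruler centre is over about (522, −286), close to the pad's middle at (523, −289). Lowering.

jog_arm(increments="0 0 0 0 0 0.04 0;0 0 0 0 0 0.12 0;0 0 0 0 0 0.2 0;0 0 0 0 0 0.26 0;0 0 0 0 0 0.3 0;0 0 0 0 0 0.325 0;0 0 0 0 0 0.338 0;0 0 0 0 0 0.34 0;0 0 0 0 0 0.34 0")

```text
time: 20.42
tcp_pos: [525.1, -361.0, -3.5]
ee_rot: [1.0, 0.017, 0.001, 0.0]
wrist_force: [1.2, 0.3, 0.2]
opening: 32.2
```

jog_arm(increments="0 0 0 0 0 0.004 0;0 0 0 0 0 0.008 0;0 0 0 0 0 0.01 0")

```text
time: 20.8
tcp_pos: [524.7, -360.6, -8.3]
ee_rot: [1.0, 0.017, -0.0, 0.0]
wrist_force: [-0.2, -0.6, -0.7]
opening: 32.2
```

jog_arm(increments="0 0 0 0 0 0.0025 0;0 0 0 0 0 0.005 0")

```text
time: 21.05
tcp_pos: [524.8, -360.7, -10.3]
ee_rot: [1.0, 0.017, 0.0, 0.0]
wrist_force: [-0.4, 0.4, -1.1]
opening: 32.1
```

jog_arm(increments="0 0 0 0 0 0.0025 0;0 0 0 0 0 0.005 0")

```text
time: 21.3
tcp_pos: [524.8, -360.7, -12.3]
ee_rot: [1.0, 0.017, 0.0, 0.0]
wrist_force: [0.5, 0.0, -0.6]
opening: 32.0
```

jog_arm(increments="0 0 0 0 0 0.0025 0;0 0 0 0 0 0.005 0")

```text
time: 21.55
tcp_pos: [524.8, -360.7, -14.2]
ee_rot: [1.0, 0.017, 0.0, 0.0]
wrist_force: [-0.6, 0.4, 0.3]
opening: 32.1
```

jog_arm(increments="0 0 0 0 0 0.003 0")

```text
time: 21.68
tcp_pos: [524.8, -360.7, -15.2]
ee_rot: [1.0, 0.017, 0.0, 0.0]
wrist_force: [-1.7, 1.1, 7.0]
opening: 32.3
```

jog_arm(increments="0 0 0 0 0 0.003 0")

```text
time: 21.8
tcp_pos: [524.8, -360.7, -15.3]
ee_rot: [1.0, 0.017, 0.0, 0.0]
wrist_force: [-3.8, 2.2, 13.4]
opening: 32.0
```

The tips touched the pad at TCP z −15, as predicted. Ease off and open.

jog_arm(increments="0 0 0 0 0 -0.005 0;0 0 0 0 0 -0.005 0.45;0 0 0 0 0 -0.005 0.6;0 0 0 0 0 -0.005 0.65;0 0 0 0 0 -0.005 0.65")

```text
time: 22.42
tcp_pos: [524.7, -360.6, -14.7]
ee_rot: [1.0, 0.017, -0.0, -0.0]
wrist_force: [-0.4, 0.7, 0.3]
opening: 55.5
```

```bash
python3 - <<'E'
from h import *
s=sense();t=s["tcp_pos"];print(t,s["wrist_force"],s["opening"])
p=camera_params("wrist");im=capture("wrist");cv2.imwrite("pics/w12.png",im)
E
```

```text
[ 524.69949691 -360.63914758  -14.71284011] [-0.41573392  0.71054193  0.26264372] 55.46189002555879
```

View pics/w12.png

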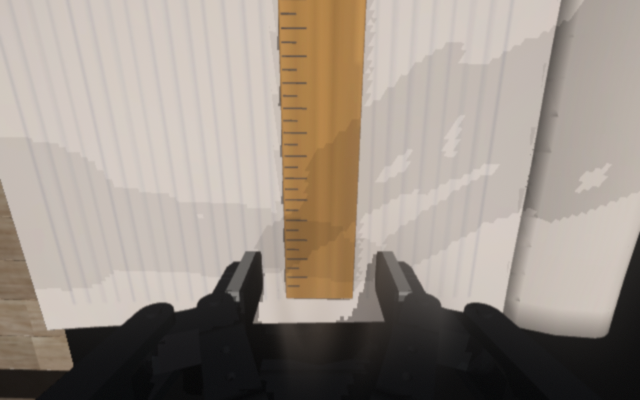

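The ruler is released on the pad and both fingers are clear of it. Lifting away.

jog_arm(increments="0 0 0 0 0 -0.03 0.65;0 0 0 0 0 -0.1 0.65;0 0 0 0 0 -0.22 0.65;0 0 0 0 0.05 -0.36 0.65;0 0 0 0 0.15 -0.5 0.65;0 0 0 -0.1 0.25 -0.5 0.65;0 0 0 -0.2 0.3 -0.5 0.65;0 0 0 -0.25 0.35 -0.5 0.65;0 0 0 -0.25 0.35 -0.5 0.65")

```text
time: 23.6
tcp_pos: [428.1, -505.4, 186.4]
ee_rot: [1.0, 0.016, 0.0, 0.001]
wrist_force: [-0.1, 0.3, -0.3]
opening: 55.5
```

```bash
python3 - <<'E'
from h import *
s=sense();print(s["tcp_pos"],s["qvel"].round(3),s["wrist_force"])
for c in ("top","side"):
    im=capture(c);cv2.imwrite(f"pics/{c}13.png",im)
    rulers(c,im,20,(250,100,470,290) if c=="top" else (250,70,400,200))
    rulers(c,im,132,(150,130,280,250) if c=="top" else (240,230,385,370))
    for n in ["long_ruler_center","pad_center","short_ruler_center"]: print(n,spot_point(c,n)[:2])
E
```

```text
[ 428.08433907 -505.35179957  186.37843663] [ 0.043  0.004  0.003  0.027 -0.     0.01 ] [-0.07236128  0.29339832 -0.3170399 ]
top [366 213  76  15 967] ((523.349365234375, -285.31292724609375), (33.11323165893555, 178.65322875976562), 2.1793084144592285) [[503.0, -197.0], [510.0, -375.0], [543.0, -374.0], [536.0, -195.0]]
top [183 211  57  21 864] ((504.67498779296875, 150.427490234375), (34.73561477661133, 121.55595397949219), 5.755246639251709) [[481.0, 209.0], [493.0, 88.0], [528.0, 92.0], [516.0, 213.0]]
long_ruler_center [{'position': [521.7, -287.6, 21.2], 'p': 0.86}]
pad_center [{'position': [521.5, -287.3, 17.1], 'p': 0.89}]
short_ruler_center []
side [314 120  17  52 540] ((522.858642578125, -287.7620544433594), (29.929258346557617, 176.24603271484375), 2.090604305267334) [[505.0, -200.0], [511.0, -376.0], [541.0, -375.0], [535.0, -199.0]]
side [ 331  258   31   66 1264] ((503.79193115234375, 147.15182495117188), (37.775230407714844, 124.19319915771484), 5.681809902191162) [[479.0, 207.0], [491.0, 83.0], [529.0, 87.0], [516.0, 211.0]]
long_ruler_center [{'position': [523.1, -287.9, 18.8], 'p': 0.92}]
pad_center [{'position': [521.8, -290.4, 19.3], 'p': 0.88}]
short_ruler_center [{'position': [505.3, 149.4, 129.4], 'p': 0.97}]
```

View pics/top13.png

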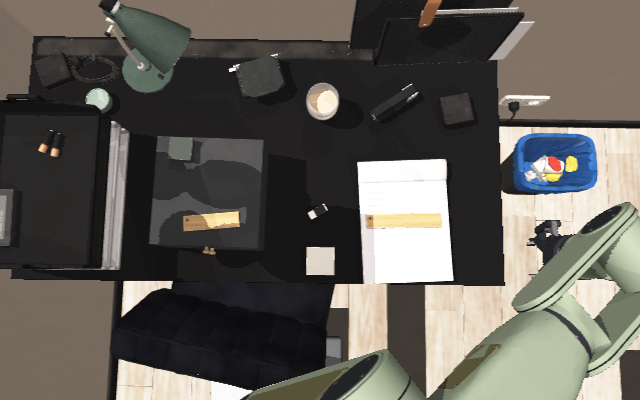

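View pics/side13.png

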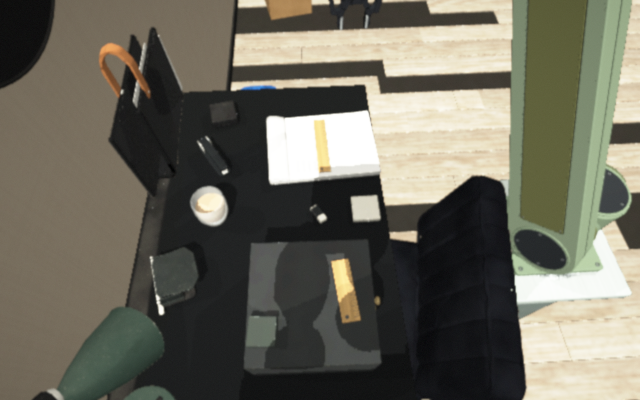

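The long ruler lies flat across the pad at top (366–442, 220), and the short ruler is where it was. The arm is clear of everything, so I'm handing in.

```bash
python3 - <<'E'
from rig import *
print(close_job())
E
```

```text
the job is handed in; nothing more can be done
None
```

The long ruler now lies flat across the middle of the writing pad, and I handed the job in at about 24 s of the 51 s allowed. No verdict is reported.

I slid it along the box with closed fingertips at about 6 N until roughly 5.3 cm hung over the right-hand edge. I then pinched that end by its long sides, carried it level to the pad and let it go.

**Last checks (top and side cameras):**
- **Ruler position:** its centre is at about (523, −287) mm, within about 4 mm of the pad's middle at (522, −289).
- **Ruler angle:** it is within about 1° of straight across the pad.
- **Ruler height:** the networks put its centre at 19–21 mm, against about 18 mm for lying flat on the pad.
- **Short ruler:** it is within about 1 mm of where it started. The network missed it in the final top picture, but my colour check and the side camera both found it.
- **Arm:** it is clear of everything, with about zero wrist force.

**What disagreed:** the finger ends sit about 31 mm behind the reported TCP, not at it. I saw this in the pictures and confirmed it by touch on the ruler and again on the pad. All heights were set from those touches. While finding the ruler's top, the press briefly reached about 20 N.

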